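# Move the vial rack on by one turn of the feed's hand wheel

### The job

Move the vial rack on by one step of its feed: push the rack feed's flat hand wheel round by its upright handle, clockwise as seen from above, through exactly one full turn, so that the handle comes to rest just where it stands now. Only push the handle with the fingers - do not grip or force it - then take the hand away, and leave the things standing round the feed where they are.

Things in the scene. Friction and masses are not known exactly. Their poses are not given: they have to be found in the camera images.
- feed: The rack feed, fixed to the worktop: a grey gearbox 84 mm square (foot 104 mm), 59 mm high, with the wheel on top; a bed 84 mm wide runs from it along this body's -y axis to 324 mm from the wheel axis, carrying a blue vial rack (top under 90 mm). Origin: on the worktop under the wheel axis; x points away from the robot, z up.
- wheel_axis (a point): Fixed point on the upright axis of the hand wheel, 116 mm above the worktop, level with the middle of the handle. The wheel is a flat aluminium ring on three spokes, lying level: rim circle 60 mm radius, bar 13 mm thick, rim top 87 mm above the worktop, hub top 92 mm.
- handle_mid (a point): Middle of the wheel's handle: an upright black plastic grip, 23 mm diameter, standing on the rim at the end of one spoke, 60 mm from the wheel axis. Its centre is 116 mm above the worktop, its top 141 mm; the full 23 mm thickness reaches from 104 to 128 mm above the worktop. It is fixed to the wheel and goes round with it.
- wheel (a joint): Angle of the hand wheel in rad, growing clockwise as seen from above; one full turn is 6.283 and moves the carriage with the rack 20 mm away from the gearbox. It starts anywhere from -2 to 2 and nothing stops it at one turn (end stops at -5 and 14). It turns stiffly (about 3 to 5 N at the handle) and stays where it is left.
- tub_caps: Bystander: screw-top tub, 54 mm diameter, 48 mm high, loose beside the feed; origin at the centre of its underside.
- dish_2: Bystander: clear flat dish with lid, 60 mm diameter, 15 mm high, loose beside the feed; origin at the centre of its underside.
- timer: Bystander: small table timer, 62x68x20 mm, loose beside the feed; origin at the centre of its underside.
- filters_c: Bystander: small carton, 55x75x45 mm, loose to the left of the gearbox; origin at the centre of its underside.

How it is judged:
By the outcome, as a careful person would: the job done as asked, in the order asked, and still so for the second after the job is handed in, with the robot touching nothing.
It also fails if it takes over 58 s, if anything falls off the work surface, if the arm or the gripper's body presses on something with over 40 N, if the wrist force passes 120 N, or if a joint passes its speed limit or range.

### The arm

A 6-joint arm with a two-finger parallel gripper is mounted at the origin on a cart in front of the work surface, level with it; the furniture and walls round the work are solid. World frame = base frame: x ahead of the robot, y to its left, z up, the work surface at z = 0. Lengths are in m, angles in rad, forces in N, time in s.
With the tool pointing down it reaches from about 0.35 to 0.975 m from the base axis. Payload 17.4 kg.
Tool frame: the origin (TCP) lies on the mounting face of the last link; the fingertips stand 173 mm ahead of it and the grasp point (between the pads) lies 155 mm ahead of it (tip_reach is the distance from the TCP to the fingertips, in m); z points along the fingers, y is the line along which they close (so a half turn about z gives the same grasp; the last joint's range is limited). The gripper opens to 85 mm and grips with 20 to 120 N. Pads are 22 mm wide; open, the fingers measure 114 mm over their backs; the gripper's body (76 mm by 85 mm) begins 54 mm behind the grasp point. The pads swing forward as they close: fully open they stand 13 mm farther back than shut.
Start: joints at [1.131, 0.116, 1.442, -0, 1.584, -0.038], TCP at [0.264, 0.621, 0.405] pointing down, gripper open.
Joint ranges: [-2.83, 2.83], [-0.83, 2.19], [0.07, 2.5], [-1.14, 4.28], [0.01, 3], [-2.97, 2.97]. Speed limits (rad/s): [1.89, 1.89, 2.22, 3.14, 3.14, 3.14].

### API

Orientations are given as a unit quaternion [x, y, z, w].
In Python, from workcell import state, camera, job_done, tip_reach gives the robot as it stands. The module is installed in compiled form; this text tells all that it offers.
- The arm moves only by the tool play_rows, never from a script. Its argument "series" is a list of rows, each a list of 3 entries, a list of its own where there are three numbers: the closure, from -1 (fully open) to 1 (shut), then the shift along the tool's x, y, z in units of 0.2 m (1.0 is 0.2 m), then the turn about the tool's z in units of pi rad (1.0 is pi rad). In form: [[fingers, [dx, dy, dz], yaw], ...]. A call has 1 to 12 rows; each row is the pose to reach, as a shift and turn from the pose commanded when the call began, along the tool's axes at that moment, turning the shorter way round; what a row does not reach only later rows make up. A row lasts 1/8 s, in which the tool goes at most 62.5 mm and 10.7 degrees, less where a joint would pass 70% of its speed; a pose out of reach is approached as far as the arm can. A call with a number of a shift or a turn outside -1 to 1 is refused whole. A call with a gripper value outside its range is refused whole. The fingers move at their own pace and stop on an object; "force" is the grip in N (left out, the last holds). Time passes only in rows, so rows that repeat a pose let the fingers close. It gives the time, the measured TCP pose, the force, the opening and the grip force at its end, in the units of the state.
- state(): the state, without advancing time (a new reading comes with each control period).
- camera(name): name is "scene" or "top"; returns a dict with "color" (384x512x3 uint8, red, green, blue), "range_z" (384x512 float32, m along the optical axis (not along the pixel's ray), 0 where there is no reading), "mtx" (3x3 intrinsics, pixels), "extrinsics" (4x4, takes a point from camera to world coordinates). Camera axes: x right, y up, looking along -z (the intrinsics and any distortion apply to the point x, -y, -z); pixel columns grow to the right and rows downward; lengths in m; the calibration is good to about 2 mm. A picture is of the moment at which its call begins.
- job_done(): hands the job in; it is judged then, once.
The state is a dict: "clock": time; "joint_pos": joint angles; "dq": joint speeds; "effort": joint torques, N m; "tcp_pos": TCP position; "ee_rot": TCP orientation; "ft_force": force on the tool from outside, world axes, zero at the start; "moment": the same for the moment, N m; "grip_width": finger opening in m; "grip_force": force on a finger pad.
Only numpy, scipy, OpenCV 4.12 (cv2) and the standard library are available. Lean on these libraries where they do the work, as an engineer would, in place of code of your own. Each camera call takes 0.05 s, during which the arm holds its last target. There are 200 camera calls.

## Working session

There is one attempt and no reset: what is moved stays moved. The work goes in short steps, Python scripts to look and compute and a tool call to move; the robot and the scene stay as the last step left them, time stands still between calls to the robot, and variables do not carry over. Pictures are saved under pics/ and viewed, at most 10 in all, crops included, and the job is handed in when it is done.

Besides the shell and the picture viewer there is one more tool, called after ">>>" as a command line: name --argument value ..., lists and objects as JSON in quotes. play_rows: Moves the arm, as the interface text tells. Shifts and turns lie within -1 to 1; 1 stands for 0.2 m of shift or pi rad of turn. Its arguments: {"type":"object","properties":{"series":{"type":"array","items":{"type":"array"}},"force":{"type":"number"}},"required":["series"]}

```bash
mkdir -p pics; cat > h.py <<'E'
import numpy as np,cv2
from workcell import *
def pts(c):
    z=c["range_z"];v,u=np.mgrid[:384,:512];K=c["mtx"]
    p=np.stack([(u-K[0,2])/K[0,0]*z,-(v-K[1,2])/K[1,1]*z,-z],-1)
    E=c["extrinsics"];return p@E[:3,:3].T+E[:3,3]
E
python3 - <<'E'
from h import *
for n in("scene","top"):
    c=camera(n);cv2.imwrite(f"pics/{n}0.png",c["color"][...,::-1]);np.savez(n+"0.npz",**c)
    print(n,c["mtx"].tolist(),c["extrinsics"].round(3).tolist(),c.keys())
s=state();print({k:np.round(v,3).tolist() for k,v in s.items()},tip_reach)
E
```

```text
scene [[371.79200771423575, 0.0, 255.40892185925196], [0.0, 371.79200771423575, 194.32557664087904], [0.0, 0.0, 1.0]] [[0.77, 0.492, -0.406, 0.192], [-0.638, 0.609, -0.472, -0.399], [0.015, 0.623, 0.782, 0.77], [0.0, 0.0, 0.0, 1.0]] dict_keys(['color', 'range_z', 'mtx', 'extrinsics'])
top [[456.0334833125432, 0.0, 254.83606584173086], [0.0, 456.0334833125432, 191.40031355915013], [0.0, 0.0, 1.0]] [[0.019, 0.991, -0.134, 0.409], [-1.0, 0.018, -0.01, -0.002], [-0.008, 0.134, 0.991, 1.038], [0.0, 0.0, 0.0, 1.0]] dict_keys(['color', 'range_z', 'mtx', 'extrinsics'])
{'clock': 0.1, 'joint_pos': [1.131, 0.116, 1.442, 0.0, 1.584, -0.038], 'dq': [0.0, -0.003, -0.004, -0.0, 0.001, -0.003], 'effort': [0.003, -73.367, -63.379, -0.0, 0.005, -0.0], 'tcp_pos': [0.264, 0.621, 0.404], 'ee_rot': [0.2, 0.98, -0.001, -0.0], 'ft_force': [0.402, 0.061, -1.166], 'moment': [-0.035, -0.014, 0.033], 'grip_force': 0.0, 'grip_width': 0.086} 0.1734
```

View pics/top0.png

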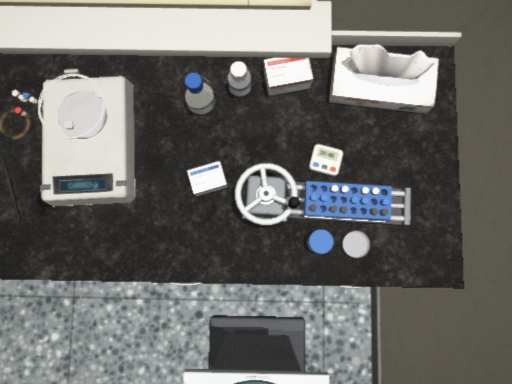

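View pics/scene0.png

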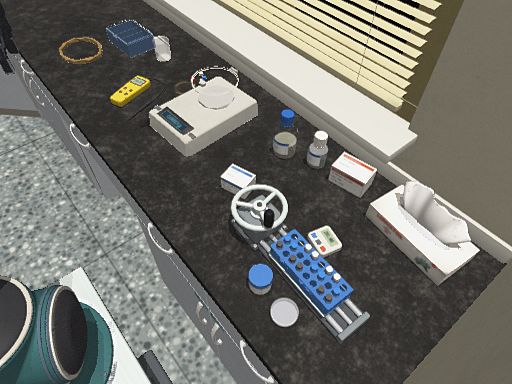

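The top view shows the wheel hub at about (267,194) with its handle at about (293,202), over the start of the bed. The scene view shows the hub at about (259,208) and the handle at about (268,215). The bystanders are all low: carton (207,178), timer (326,159), tub (321,241) and dish (356,244).

```bash
cat >> h.py <<'E'
def measure(c,roi):
    P=pts(c);ok=c["range_z"]>0;u0,u1,v0,v1=roi
    m=np.zeros(ok.shape,bool);m[v0:v1,u0:u1]=1;m&=ok
    rim=P[m&(P[...,2]>.078)&(P[...,2]<.094)&(c["color"].min(-1)>120)]
    A=np.c_[2*rim[:,:2],np.ones(len(rim))]
    for _ in range(6):   # circle fit to rim, dropping hub and spokes
        s=np.linalg.lstsq(np.c_[2*rim[:,:2],np.ones(len(rim))],(rim[:,:2]**2).sum(1),rcond=None)[0]
        r=np.hypot(*(rim[:,:2]-s[:2]).T);k=abs(r-.06)<.012
        rim=rim[k]
    h=P[m&(P[...,2]>.115)&(P[...,2]<.15)]
    top=h[h[:,2]>.136]
    return s[:2],np.sqrt(s[2]+s[0]**2+s[1]**2),len(rim),h.mean(0),top.mean(0),top.min(0),top.max(0),len(top)
E
python3 - <<'E'
from h import *
np.set_printoptions(precision=4,suppress=True)
for n,roi in(("top",(225,312,155,232)),("scene",(222,300,175,245))):
    print(n,*measure(dict(np.load(n+"0.npz")),roi),sep="\n ")
c=dict(np.load("top0.npz"));P=pts(c)
for n,u,v in(("tub",321,241),("dish",356,244),("timer",326,159),("carton",207,178),("rackend",405,205)):print(n,P[v,u])
E
```

```text
top
 [ 0.5332 -0.0149]
 0.05952174552421659
 997
 [ 0.5105 -0.0696  0.1357]
 [ 0.5115 -0.0706  0.1388]
 [ 0.5024 -0.0789  0.1365]
 [ 0.5203 -0.0629  0.1425]
 66
scene
 [ 0.5322 -0.0179]
 0.05962585894403106
 715
 [ 0.5087 -0.0756  0.1317]
 [ 0.5112 -0.0729  0.1389]
 [ 0.5032 -0.0814  0.1362]
 [ 0.5199 -0.0643  0.1421]
 52
tub [ 0.4367 -0.1364  0.0499]
dish [ 0.4326 -0.2189  0.0152]
timer [ 0.6234 -0.1521  0.0183]
carton [0.5705 0.1143 0.0447]
rackend [ 0.5209 -0.3271  0.0233]
```

```bash
cat > plan.py <<'E'
# plan(list of (x,y,z,psi_deg)) -> rows relative to tracked commanded pose; stored in cmd.json
import json,os
from h import *
C=np.array([.5328,-.0165]);TH0=np.radians(-111.6);R=.0598
def cmd():
    return json.load(open("cmd.json")) if os.path.exists("cmd.json") else [.264,.621,.405,156.9]
def plan(W,save=True):
    x,y,z,p=cmd();a=np.radians(p);X=np.array([np.cos(a),np.sin(a)]);Y=np.array([np.sin(a),-np.cos(a)])
    for w in W:
        d=np.array(w[:2])-[x,y]
        r=[1,[round(float(d@X)/.2,3),round(float(d@Y)/.2,3),round((z-w[2])/.2,3)],round((p-w[3])/180,3)]
        print(json.dumps(r)+",")
    if save: json.dump([float(v) for v in W[-1]],open("cmd.json","w"))
def push(phi,gap,z=.276,psi=None,d=.026):
    th=TH0-np.radians(phi)
    if psi is None: psi=240-320*phi/360
    n=np.radians(psi-90);H=C+R*np.array([np.cos(th),np.sin(th)])
    c=H-(d+gap)*np.array([np.cos(n),np.sin(n)]);return (*c,z,psi)
def check():
    s=state();print(s["clock"],np.round(s["tcp_pos"],4),np.round(s["ee_rot"],3),np.round(s["joint_pos"],2),np.round(s["ft_force"],1),s["grip_width"],[round(v,4) for v in cmd()])
E
python3 - <<'E'
from plan import *
t=push(0,.012,.33);print(t)
a=np.array([.264,.621,.405,156.9]);t=np.array(t)
for i in range(4):
    print("call",i);plan([a+(t-a)*(i+f)/4 for f in(.33,.67,1)])
E
```

```text
(np.float64(0.543695117093265), np.float64(-0.09110063385611744), 0.33, 240.0)
call 0
[1, [-0.221, -0.225, 0.031], -0.038],
[1, [-0.449, -0.457, 0.063], -0.077],
[1, [-0.671, -0.682, 0.094], -0.115],
call 1
[1, [-0.127, -0.289, 0.031], -0.038],
[1, [-0.258, -0.586, 0.063], -0.077],
[1, [-0.385, -0.875, 0.094], -0.115],
call 2
[1, [-0.016, -0.315, 0.031], -0.038],
[1, [-0.033, -0.64, 0.063], -0.077],
[1, [-0.05, -0.955, 0.094], -0.115],
call 3
[1, [0.096, -0.301, 0.031], -0.038],
[1, [0.196, -0.61, 0.063], -0.077],
[1, [0.292, -0.911, 0.094], -0.115],
```

>>> play_rows --series '[[1,[-0.221,-0.225,0.031],-0.038],[1,[-0.449,-0.457,0.063],-0.077],[1,[-0.671,-0.682,0.094],-0.115],[1,[-0.671,-0.682,0.094],-0.115]]' --force 40

```text
clock: 0.6
tcp_pos: [0.3351, 0.4405, 0.3856]
ee_rot: [0.021, 1.0, -0.0, 0.0]
ft_force: [-0.7, 1.5, 0.3]
grip_width: 0.0123
grip_force: 0.0
```

>>> play_rows --series '[[1,[-0.127,-0.289,0.031],-0.038],[1,[-0.258,-0.586,0.063],-0.077],[1,[-0.385,-0.875,0.094],-0.115],[1,[-0.385,-0.875,0.094],-0.115]]'

```text
clock: 1.1
tcp_pos: [0.4049, 0.263, 0.3668]
ee_rot: [-0.158, 0.987, -0.0, -0.0]
ft_force: [-0.3, 0.7, 0.4]
grip_width: 0.0001
grip_force: 0.0
```

>>> play_rows --series '[[1,[-0.016,-0.315,0.031],-0.038],[1,[-0.033,-0.64,0.063],-0.077],[1,[-0.05,-0.955,0.094],-0.115],[1,[-0.05,-0.955,0.094],-0.115]]'

```text
clock: 1.6
tcp_pos: [0.4748, 0.0853, 0.3478]
ee_rot: [-0.333, 0.943, 0.0, -0.0]
ft_force: [1.2, 0.0, -0.1]
grip_width: -0.0002
grip_force: 0.0
```

>>> play_rows --series '[[1,[0.096,-0.301,0.031],-0.038],[1,[0.196,-0.61,0.063],-0.077],[1,[0.292,-0.911,0.094],-0.115],[1,[0.292,-0.911,0.094],-0.115],[1,[0.292,-0.911,0.094],-0.115]]'

```text
clock: 2.22
tcp_pos: [0.5437, -0.0899, 0.3293]
ee_rot: [-0.497, 0.867, 0.0, -0.0]
ft_force: [0.1, -0.6, 0.4]
grip_width: 0.0002
grip_force: 0.0
```

```bash
python3 - <<'E'
from plan import *
check()
c=camera("scene");cv2.imwrite("pics/s1.png",cv2.resize(c["color"][130:290,180:390,::-1],None,fx=3,fy=3))
plan([push(0,.012)])
E
```

```text
2.225 [ 0.5437 -0.0899  0.3293] [-0.497  0.867  0.    -0.   ] [-0.21 -0.12  1.8   0.    1.46 -2.82] [ 0.1 -0.6  0.4] 0.0002091852716464791 [0.5437, -0.0911, 0.33, 240.0]
[1, [0.0, 0.0, 0.27], 0.0],
```

View pics/s1.png

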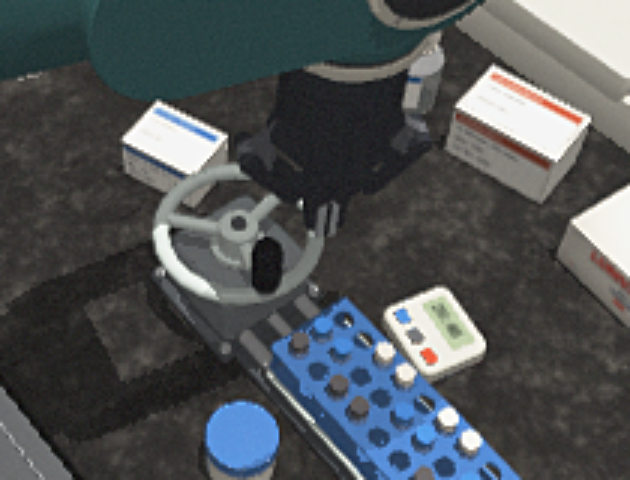

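The picture shows the closed fingers at about (330,215), behind the handle at (265,265), with clear space below. I'll descend and push.

>>> play_rows --series '[[1,[0,0,0.13],0],[1,[0,0,0.27],0],[1,[0,0,0.27],0]]'

```text
clock: 2.65
tcp_pos: [0.5428, -0.0894, 0.2742]
ee_rot: [-0.499, 0.867, 0.001, -0.001]
ft_force: [0.2, -0.5, 0.2]
grip_width: 0.0003
grip_force: 0.0
```

```bash
python3 - <<'E'
from plan import *
check()
plan([push(0,.005),push(0,0)]+[push(p,0) for p in range(6,61,6)])
for s in (60,132,204,276):
    print("call");plan([push(p,0) for p in range(s+6,min(s+73,343),6)])
E
```

```text
2.65 [ 0.5428 -0.0894  0.2742] [-0.499  0.867  0.001 -0.001] [-0.21 -0.09  1.86  0.    1.37 -2.82] [ 0.2 -0.5  0.2] 0.0003388401656933973 [0.5437, -0.0911, 0.276, 240.0]
[1, [0.0, 0.035, 0.0], 0.0],
[1, [0.0, 0.06, 0.0], 0.0],
[1, [0.015, 0.092, 0.0], 0.03],
[1, [0.027, 0.125, 0.0], 0.059],
[1, [0.035, 0.159, 0.0], 0.089],
[1, [0.039, 0.193, 0.0], 0.119],
[1, [0.041, 0.228, 0.0], 0.148],
[1, [0.038, 0.262, 0.0], 0.178],
[1, [0.032, 0.296, 0.0], 0.207],
[1, [0.023, 0.329, 0.0], 0.237],
[1, [0.01, 0.36, 0.0], 0.267],
[1, [-0.006, 0.39, 0.0], 0.296],
call
[1, [0.011, 0.032, 0.0], 0.03],
[1, [0.019, 0.065, 0.0], 0.059],
[1, [0.024, 0.098, 0.0], 0.089],
[1, [0.025, 0.131, 0.0], 0.119],
[1, [0.023, 0.164, 0.0], 0.148],
[1, [0.017, 0.197, 0.0], 0.178],
[1, [0.008, 0.229, 0.0], 0.207],
[1, [-0.004, 0.26, 0.0], 0.237],
[1, [-0.019, 0.289, 0.0], 0.267],
[1, [-0.037, 0.316, 0.0], 0.296],
[1, [-0.058, 0.341, 0.0], 0.326],
[1, [-0.081, 0.363, 0.0], 0.356],
call
[1, [0.007, 0.031, 0.0], 0.03],
[1, [0.011, 0.063, 0.0], 0.059],
[1, [0.011, 0.095, 0.0], 0.089],
[1, [0.008, 0.127, 0.0], 0.119],
[1, [0
[... 346 characters left out ...]
.091, 0.0], 0.089],
[1, [-0.008, 0.12, 0.0], 0.119],
[1, [-0.017, 0.149, 0.0], 0.148],
[1, [-0.03, 0.176, 0.0], 0.178],
[1, [-0.045, 0.202, 0.0], 0.207],
[1, [-0.063, 0.225, 0.0], 0.237],
[1, [-0.082, 0.247, 0.0], 0.267],
[1, [-0.104, 0.266, 0.0], 0.296],
[1, [-0.128, 0.283, 0.0], 0.326],
[1, [-0.153, 0.298, 0.0], 0.356],
call
[1, [-0.001, 0.029, 0.0], 0.03],
[1, [-0.006, 0.057, 0.0], 0.059],
[1, [-0.013, 0.085, 0.0], 0.089],
[1, [-0.023, 0.112, 0.0], 0.119],
[1, [-0.035, 0.137, 0.0], 0.148],
[1, [-0.051, 0.161, 0.0], 0.178],
[1, [-0.068, 0.183, 0.0], 0.207],
[1, [-0.088, 0.203, 0.0], 0.237],
[1, [-0.109, 0.22, 0.0], 0.267],
[1, [-0.132, 0.235, 0.0], 0.296],
[1, [-0.157, 0.248, 0.0], 0.326],
```

>>> play_rows --series '[[1,[0,0.035,0],0],[1,[0,0.06,0],0],[1,[0.015,0.092,0],0.03],[1,[0.027,0.125,0],0.059],[1,[0.035,0.159,0],0.089],[1,[0.039,0.193,0],0.119],[1,[0.041,0.228,0],0.148],[1,[0.038,0.262,0],0.178],[1,[0.032,0.296,0],0.207],[1,[0.023,0.329,0],0.237],[1,[0.01,0.36,0],0.267],[1,[-0.006,0.39,0],0.296]]'

```text
clock: 4.15
tcp_pos: [0.476, -0.0508, 0.2766]
ee_rot: [-0.055, 0.998, -0.001, 0.0]
ft_force: [-2.7, -5.5, 1.0]
grip_width: -0.0001
grip_force: 2.3
```

```bash
python3 - <<'E'
from plan import *
check();print(push(60,0))
c=camera("scene");cv2.imwrite("pics/s2.png",cv2.resize(c["color"][130:290,180:390,::-1],None,fx=3,fy=3))
E
```

```text
4.15 [ 0.476  -0.0508  0.2766] [-0.055  0.998 -0.001  0.   ] [-0.16 -0.26  2.01 -0.    1.39 -1.84] [-2.7 -5.5  1. ] -0.00010931218730564796 [0.5524, -0.0648, 0.276, -64.0]
(np.float64(0.47665993025606934), np.float64(-0.05105996240932276), 0.276, 186.66666666666666)
```

View pics/s2.png

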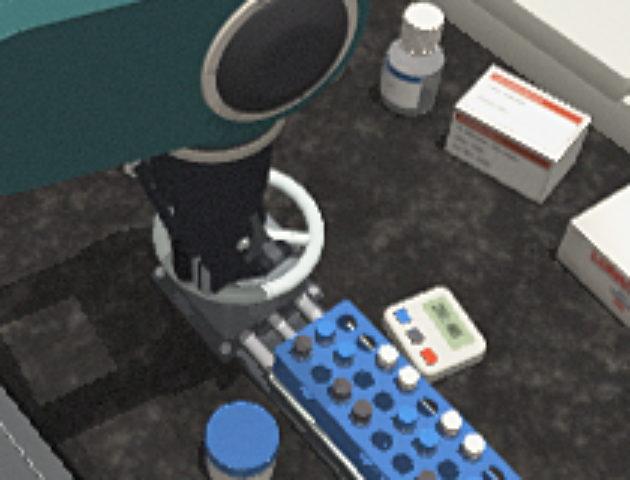

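The fingers at about (200,270) are pushing the handle. The wheel has turned, the contact force is about 6 N and the pose is on plan, so I'll go on.

>>> play_rows --series '[[1,[0.011,0.032,0],0.03],[1,[0.019,0.065,0],0.059],[1,[0.024,0.098,0],0.089],[1,[0.025,0.131,0],0.119],[1,[0.023,0.164,0],0.148],[1,[0.017,0.197,0],0.178],[1,[0.008,0.229,0],0.207],[1,[-0.004,0.26,0],0.237],[1,[-0.019,0.289,0],0.267],[1,[-0.037,0.316,0],0.296],[1,[-0.058,0.341,0],0.326],[1,[-0.081,0.363,0],0.356]]'

```text
clock: 5.7
tcp_pos: [0.484, 0.0235, 0.276]
ee_rot: [0.482, 0.876, -0.0, -0.0]
ft_force: [-5.1, 0.7, -0.5]
grip_width: 0.0002
grip_force: 2.0
```

>>> play_rows --series '[[1,[0.007,0.031,0],0.03],[1,[0.011,0.063,0],0.059],[1,[0.011,0.095,0],0.089],[1,[0.008,0.127,0],0.119],[1,[0.002,0.158,0],0.148],[1,[-0.007,0.188,0],0.178],[1,[-0.019,0.217,0],0.207],[1,[-0.034,0.244,0],0.237],[1,[-0.052,0.27,0],0.267],[1,[-0.073,0.293,0],0.296],[1,[-0.095,0.315,0],0.326],[1,[-0.12,0.333,0],0.356]]'

```text
clock: 7.2
tcp_pos: [0.5534, 0.039, 0.2762]
ee_rot: [0.874, 0.487, 0.0, -0.0]
ft_force: [-1.6, 3.3, 0.2]
grip_width: -0.0
grip_force: 1.8
```

```bash
python3 - <<'E'
from plan import *
check();print(push(204,0))
E
```

```text
7.2 [0.5534 0.039  0.2762] [ 0.874  0.487  0.    -0.   ] [ 0.02 -0.08  1.85  0.    1.37  0.58] [-1.6  3.3  0.2] -8.520330252840335e-06 [0.5524, -0.0648, 0.276, -64.0]
(np.float64(0.5533173987609481), np.float64(0.03886028708885886), 0.276, 58.66666666666666)
```

>>> play_rows --series '[[1,[0.003,0.03,0],0.03],[1,[0.002,0.061,0],0.059],[1,[-0.001,0.091,0],0.089],[1,[-0.008,0.12,0],0.119],[1,[-0.017,0.149,0],0.148],[1,[-0.03,0.176,0],0.178],[1,[-0.045,0.202,0],0.207],[1,[-0.063,0.225,0],0.237],[1,[-0.082,0.247,0],0.267],[1,[-0.104,0.266,0],0.296],[1,[-0.128,0.283,0],0.326],[1,[-0.153,0.298,0],0.356]]'

```text
clock: 8.7
tcp_pos: [0.5879, -0.0184, 0.2763]
ee_rot: [0.999, -0.051, 0.0, -0.001]
ft_force: [-3.5, 4.9, 0.4]
grip_width: -0.0002
grip_force: 2.3
```

>>> play_rows --series '[[1,[-0.001,0.029,0],0.03],[1,[-0.006,0.057,0],0.059],[1,[-0.013,0.085,0],0.089],[1,[-0.023,0.112,0],0.119],[1,[-0.035,0.137,0],0.148],[1,[-0.051,0.161,0],0.178],[1,[-0.068,0.183,0],0.207],[1,[-0.088,0.203,0],0.237],[1,[-0.109,0.22,0],0.267],[1,[-0.132,0.235,0],0.296],[1,[-0.157,0.248,0],0.326]]'

```text
clock: 10.07
tcp_pos: [0.5518, -0.0644, 0.2764]
ee_rot: [0.846, -0.534, 0.0, -0.001]
ft_force: [3.1, 5.8, -1.0]
grip_width: -0.0
grip_force: 2.8
```

```bash
python3 - <<'E'
from plan import *
np.set_printoptions(precision=4,suppress=True)
check()
for n,roi in(("top",(225,312,155,232)),("scene",(222,300,175,245))):
    c=camera(n);np.savez(n+"1.npz",**c)
    cv2.imwrite(f"pics/{n}3.png",cv2.resize(c["color"][130:290,180:390,::-1],None,fx=3,fy=3))
E
```

```text
10.075 [ 0.5518 -0.0644  0.2764] [ 0.846 -0.534  0.    -0.001] [-0.16 -0.08  1.85  0.    1.37  2.53] [ 3.1  5.8 -1. ] -6.556586963991455e-06 [0.5524, -0.0648, 0.276, -64.0]
```

View pics/scene3.png

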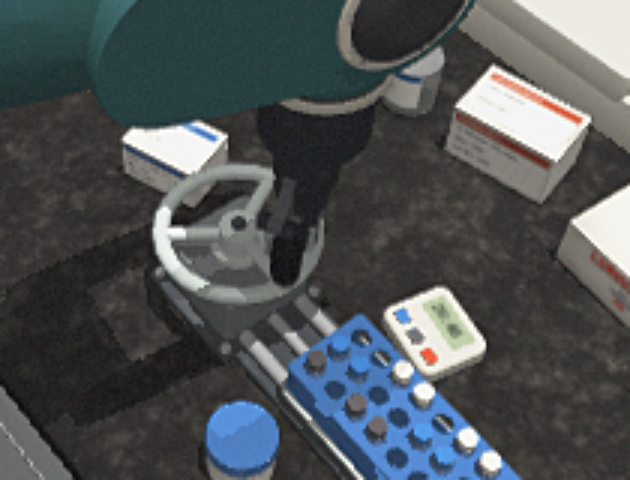

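The handle now stands at about (287,255), just short of its old place at (265,265), and the rack has moved on. I'll back off and measure it unobstructed.

>>> play_rows --series '[[1,[0,-0.05,0],0],[1,[0,-0.15,0],0],[1,[0,-0.3,-0.15],0],[1,[0,-0.5,-0.3],0],[1,[0,-0.5,-0.3],0]]'

```text
clock: 10.8
tcp_pos: [0.6443, -0.0205, 0.3377]
ee_rot: [0.847, -0.532, 0.002, -0.001]
ft_force: [0.2, 0.1, -0.1]
grip_width: -0.0002
grip_force: 0.0
```

```bash
cat >> plan.py <<'E'
def hmask(c):   # black handle within a disc round the wheel, standing above the rim
    P=pts(c);return P[(c["range_z"]>0)&(P[...,2]>.108)&(P[...,2]<.148)&(np.hypot(P[...,0]-C[0],P[...,1]-C[1])<.08)]
def angle(c):
    h=hmask(c);m=(h.min(0)+h.max(0))/2;t=h[h[:,2]>.125];o=[]
    for q in (h.mean(0),t.mean(0)):o.append(np.degrees(np.arctan2(q[1]-C[1],q[0]-C[0])))
    return len(h),len(t),h.mean(0).round(4),t.mean(0).round(4),np.round(o,2)
E
python3 - <<'E'
from plan import *
check()
for n in("scene","top"):
    c=camera(n);np.savez(n+"2.npz",**c)
    print(n,angle(dict(np.load(n+"0.npz"))),angle(c))
    cv2.imwrite(f"pics/{n}4.png",cv2.resize(c["color"][130:290,180:390,::-1],None,fx=3,fy=3))
E
```

```text
10.8 [ 0.6443 -0.0205  0.3377] [ 0.847 -0.532  0.002 -0.001] [-0.07  0.07  1.59  0.    1.47  2.62] [ 0.2  0.1 -0.1] -0.00021835013734981216 [0.5524, -0.0648, 0.276, -64.0]
scene (140, 96, array([ 0.5084, -0.0758,  0.1294]), array([ 0.5096, -0.0749,  0.1353]), array([-112.34, -111.69])) (142, 95, array([ 0.5237, -0.0794,  0.1289]), array([ 0.5246, -0.0785,  0.1351]), array([-98.19, -97.54]))Traceback (most recent call last):
  File "<stdin>", line 5, in <module>
  File "plan.py", line 24, in angle
    h=hmask(c);m=(h.min(0)+h.max(0))/2;t=h[h[:,2]>.125];o=[]
                  ~~~~~^^^
    return umr_minimum(a, axis, None, out, keepdims, initial, where)
ValueError: zero-size array to reduction operation minimum which has no identity
```

View pics/scene4.png

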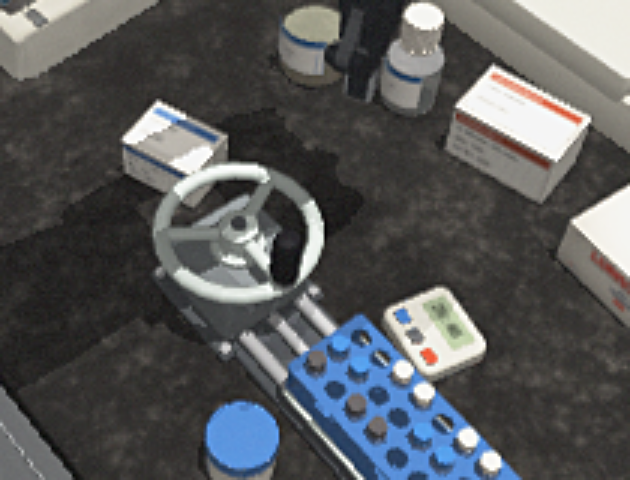

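The handle stands clear at about (287,258). The scene camera puts it 14.15° short of its start angle. I planned to stop 18° short, so the effective finger offset is about 29.5 mm. I'll push again to just short of the target.

```bash
python3 - <<'E'
from plan import *
x,y,z,p=cmd();a=np.radians(p)
json.dump([x-.1*np.sin(a),y+.1*np.cos(a),z+.06,p],open("cmd.json","w"));check()
D=.0295
a=push(346,.015,.336,-80,D);print(a);plan([a])
print();plan([push(346,.015,.276,-80,D)])
print();plan([push(346,.006,.276,-80,D)]+[push(p,0,.276,-80,D) for p in(346,349,352,355,357.5)])
check()
E
```

```text
10.9 [ 0.6424 -0.0214  0.3349] [ 0.847 -0.532 -0.     0.   ] [-0.07  0.07  1.6  -0.    1.47  2.62] [-1.2 -0.9  0.4] 0.00019576811801255017 [0.6423, -0.0209, 0.336, -64.0]
(np.float64(0.5687150128716675), np.float64(-0.06804734540086381), 0.336, -80)
[1, [0.05, 0.434, 0.0], 0.089],

[1, [0.0, 0.0, 0.3], 0.0],

[1, [-0.0, 0.045, 0.0], 0.0],
[1, [-0.0, 0.075, 0.0], 0.0],
[1, [-0.005, 0.09, 0.0], 0.0],
[1, [-0.011, 0.104, 0.0], 0.0],
[1, [-0.018, 0.118, 0.0], 0.0],
[1, [-0.024, 0.13, 0.0], 0.0],
10.9 [ 0.6424 -0.0214  0.3349] [ 0.847 -0.532 -0.     0.   ] [-0.07  0.07  1.6  -0.    1.47  2.62] [-1.2 -0.9  0.4] 0.00019576811801255017 [0.5423, -0.0679, 0.276, -80.0]
```

>>> play_rows --series '[[1,[0.02,0.22,0],0.045],[1,[0.05,0.434,0],0.089],[1,[0.05,0.434,0],0.089]]'

```text
clock: 11.28
tcp_pos: [0.566, -0.0695, 0.3349]
ee_rot: [0.763, -0.647, -0.0, 0.0]
ft_force: [0.2, 1.4, 0.7]
grip_width: 0.0
grip_force: 0.0
```

>>> play_rows --series '[[1,[0,0,0.15],0],[1,[0,0,0.3],0],[1,[0,0,0.3],0]]'

```text
clock: 11.65
tcp_pos: [0.5676, -0.0681, 0.2729]
ee_rot: [0.764, -0.645, -0.002, 0.001]
ft_force: [0.0, 0.2, 0.4]
grip_width: 0.0001
grip_force: 0.0
```

>>> play_rows --series '[[1,[0,0.045,0],0],[1,[0,0.075,0],0],[1,[-0.005,0.09,0],0],[1,[-0.011,0.104,0],0],[1,[-0.018,0.118,0],0],[1,[-0.024,0.13,0],0],[1,[-0.024,0.13,0],0]]'

```text
clock: 12.52
tcp_pos: [0.5415, -0.0677, 0.2754]
ee_rot: [0.764, -0.646, -0.0, 0.0]
ft_force: [0.4, -0.4, 1.5]
grip_width: -0.0001
grip_force: 0.4
```

>>> play_rows --series '[[1,[0,-0.05,0],0],[1,[0,-0.15,0],0],[1,[0,-0.3,-0.15],0],[1,[0,-0.5,-0.3],0],[1,[0,-0.5,-0.3],0]]'

```text
clock: 13.15
tcp_pos: [0.6426, -0.0507, 0.337]
ee_rot: [0.764, -0.645, 0.001, -0.001]
ft_force: [-0.3, 0.4, 0.2]
grip_width: -0.0001
grip_force: 0.0
```

```bash
python3 - <<'E'
from plan import *
x,y,z,p=cmd();a=np.radians(p)
json.dump([x-.1*np.sin(a),y+.1*np.cos(a),z+.06,p],open("cmd.json","w"));check()
for i in range(3): c=camera("scene");print(angle(c))
np.savez("scene5.npz",**c)
E
```

```text
13.15 [ 0.6426 -0.0507  0.337 ] [ 0.764 -0.645  0.001 -0.001] [-0.12  0.08  1.59  0.    1.47  2.86] [-0.3  0.4  0.2] -8.819369597863617e-05 [0.6408, -0.0505, 0.336, -80.0]
(145, 93, array([ 0.5119, -0.077 ,  0.1285]), array([ 0.513 , -0.0761,  0.1354]), array([-109.03, -108.35]))
(141, 89, array([ 0.5119, -0.077 ,  0.1287]), array([ 0.5131, -0.0761,  0.1356]), array([-109.09, -108.25]))
(142, 92, array([ 0.5119, -0.0767,  0.1287]), array([ 0.513 , -0.0761,  0.1354]), array([-109.1 , -108.41]))
```

The handle is 3.3° short, and the last push came out 0.8° under the command. I'll do the final nudge to command angle 360.6°.

```bash
python3 - <<'E'
from plan import *
D=.0295
plan([push(357.5,.012,.336,-80,D)])
plan([push(357.5,.012,.276,-80,D)])
plan([push(357.5,.004,.276,-80,D)]+[push(p,0,.276,-80,D) for p in(356,358,359.5,360.6)])
E
```

```text
[1, [0.0, 0.44, 0.0], 0.0],
[1, [0.0, 0.0, 0.3], 0.0],
[1, [0.0, 0.04, 0.0], 0.0],
[1, [0.004, 0.053, 0.0], 0.0],
[1, [-0.001, 0.062, 0.0], 0.0],
[1, [-0.005, 0.069, 0.0], 0.0],
[1, [-0.008, 0.074, 0.0], 0.0],
```

>>> play_rows --series '[[1,[0,0.22,0],0],[1,[0,0.44,0],0],[1,[0,0.44,0],0]]'

```text
clock: 13.68
tcp_pos: [0.551, -0.0662, 0.3349]
ee_rot: [0.763, -0.646, -0.0, 0.0]
ft_force: [0.6, 0.4, 0.9]
grip_width: -0.0004
grip_force: 0.0
```

>>> play_rows --series '[[1,[0,0,0.15],0],[1,[0,0,0.3],0],[1,[0,0,0.3],0]]'

```text
clock: 14.05
tcp_pos: [0.553, -0.0657, 0.273]
ee_rot: [0.764, -0.646, -0.002, 0.001]
ft_force: [-0.2, -0.9, 0.6]
grip_width: 0.0002
grip_force: 0.0
```

>>> play_rows --series '[[1,[0,0.04,0],0],[1,[0.004,0.053,0],0],[1,[-0.001,0.062,0],0],[1,[-0.005,0.069,0],0],[1,[-0.008,0.074,0],0],[1,[-0.008,0.074,0],0]]'

```text
clock: 14.8
tcp_pos: [0.5387, -0.0667, 0.2758]
ee_rot: [0.764, -0.646, 0.0, -0.0]
ft_force: [3.1, -0.2, 2.8]
grip_width: -0.0001
grip_force: 1.3
```

>>> play_rows --series '[[1,[0,-0.05,0],0],[1,[0,-0.15,0],0],[1,[0,-0.3,-0.15],0],[1,[0,-0.5,-0.3],0],[1,[0,-0.5,-0.3],0]]'

```text
clock: 15.42
tcp_pos: [0.6395, -0.0496, 0.337]
ee_rot: [0.764, -0.645, 0.001, -0.001]
ft_force: [-0.2, 0.3, -0.6]
grip_width: -0.0003
grip_force: 0.0
```

```bash
python3 - <<'E'
from plan import *
x,y,z,p=cmd();a=np.radians(p)
json.dump([x-.1*np.sin(a),y+.1*np.cos(a),z+.06,p],open("cmd.json","w"));check()
print(angle(dict(np.load("scene0.npz"))))
for i in range(3): c=camera("scene");print(angle(c))
np.savez("scene6.npz",**c)
im=lambda q:cv2.resize(q["color"][150:270,190:320,::-1],None,fx=3,fy=3)
cv2.imwrite("pics/cmp6.png",np.hstack([im(np.load("scene0.npz")),im(c)]))
E
```

```text
15.425 [ 0.6395 -0.0496  0.337 ] [ 0.764 -0.645  0.001 -0.001] [-0.12  0.07  1.6   0.    1.47  2.86] [-0.2  0.3 -0.6] -0.00030472892486819655 [0.6377, -0.0494, 0.336, -80.0]
(140, 96, array([ 0.5084, -0.0758,  0.1294]), array([ 0.5096, -0.0749,  0.1353]), array([-112.34, -111.69]))
(145, 93, array([ 0.5096, -0.0761,  0.1285]), array([ 0.5107, -0.0752,  0.1351]), array([-111.29, -110.62]))
(143, 93, array([ 0.5095, -0.0761,  0.1289]), array([ 0.5106, -0.0751,  0.1352]), array([-111.38, -110.76]))
(145, 94, array([ 0.5095, -0.0762,  0.1283]), array([ 0.5107, -0.0751,  0.1348]), array([-111.33, -110.67]))
```

View pics/cmp6.png

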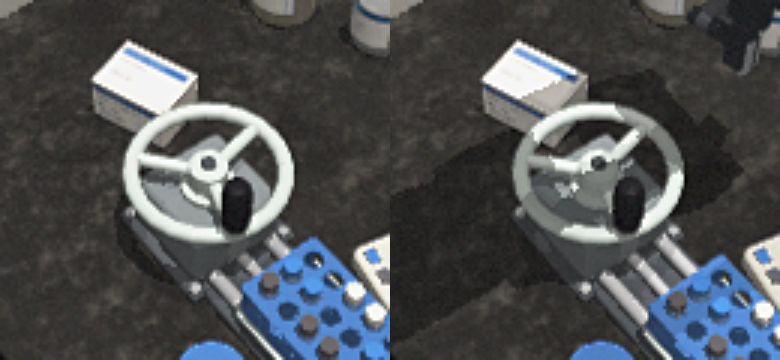

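Before on the left, after on the right: the handle is at (237,205) against (628-390=238,205). That is about 1° short, so I'll give one more 1 mm nudge.

```bash
python3 - <<'E'
from plan import *
D=.0295
plan([push(360.6,.012,.336,-80,D)])
plan([push(360.6,.012,.276,-80,D)])
plan([push(360.6,.004,.276,-80,D)]+[push(p,0,.276,-80,D) for p in(360,361,361.7)])
E
```

```text
[1, [0.0, 0.44, 0.0], 0.0],
[1, [0.0, 0.0, 0.3], 0.0],
[1, [0.0, 0.04, 0.0], 0.0],
[1, [0.002, 0.057, 0.0], 0.0],
[1, [-0.001, 0.062, 0.0], 0.0],
[1, [-0.003, 0.065, 0.0], 0.0],
```

>>> play_rows --series '[[1,[0,0.22,0],0],[1,[0,0.44,0],0],[1,[0,0.44,0],0]]'

```text
clock: 15.95
tcp_pos: [0.548, -0.0651, 0.3349]
ee_rot: [0.763, -0.646, -0.0, 0.0]
ft_force: [0.9, 0.8, -0.2]
grip_width: 0.0001
grip_force: 0.0
```

>>> play_rows --series '[[1,[0,0,0.15],0],[1,[0,0,0.3],0],[1,[0,0,0.3],0]]'

```text
clock: 16.32
tcp_pos: [0.55, -0.0646, 0.273]
ee_rot: [0.764, -0.646, -0.002, 0.001]
ft_force: [-0.1, 0.7, 0.6]
grip_width: 0.0
grip_force: 0.0
```

>>> play_rows --series '[[1,[0,0.04,0],0],[1,[0.002,0.057,0],0],[1,[-0.001,0.062,0],0],[1,[-0.003,0.065,0],0],[1,[-0.003,0.065,0],0]]'

```text
clock: 16.95
tcp_pos: [0.5377, -0.0663, 0.276]
ee_rot: [0.764, -0.646, 0.0, -0.0]
ft_force: [3.1, -0.1, 2.7]
grip_width: 0.0001
grip_force: 1.6
```

>>> play_rows --series '[[1,[0,-0.05,0],0],[1,[0,-0.15,0],0],[1,[0,-0.3,-0.15],0],[1,[0,-0.5,-0.3],0],[1,[0,-0.5,-0.5],0],[1,[0,-0.5,-0.5],0]]'

```text
clock: 17.7
tcp_pos: [0.6372, -0.0494, 0.3782]
ee_rot: [0.764, -0.646, 0.001, -0.001]
ft_force: [0.5, -0.7, -1.4]
grip_width: -0.0003
grip_force: 0.0
```

```bash
python3 - <<'E'
from plan import *
check()
print(angle(dict(np.load("scene0.npz"))))
for i in range(3): c=camera("scene");print(angle(c))
c0=np.load("scene0.npz")["color"].astype(int)
d=(abs(c0-c["color"]).max(-1)>60);
for n,(u,v) in {"timer":(325,241),"tub":(261,278),"dish":(285,312),"carton":(238,178)}.items(): print(n,d[v-14:v+14,u-14:u+14].sum())
E
```

```text
17.7 [ 0.6372 -0.0494  0.3782] [ 0.764 -0.646  0.001 -0.001] [-0.12  0.05  1.56  0.    1.53  2.86] [ 0.5 -0.7 -1.4] -0.000281525799860119 [0.5382, -0.0663, 0.276, -80.0]
(140, 96, array([ 0.5084, -0.0758,  0.1294]), array([ 0.5096, -0.0749,  0.1353]), array([-112.34, -111.69]))
(145, 97, array([ 0.5087, -0.076 ,  0.129 ]), array([ 0.5097, -0.0747,  0.1351]), array([-112.02, -111.7 ]))
(144, 97, array([ 0.5088, -0.0758,  0.1292]), array([ 0.5099, -0.0747,  0.1351]), array([-112.04, -111.43]))
(144, 98, array([ 0.5088, -0.0759,  0.1293]), array([ 0.5097, -0.0749,  0.1353]), array([-111.96, -111.61]))
timer 13
tub 0
dish 0
carton 169
```

```bash
python3 -c "
from workcell import *
print(job_done())"
```

```text
the job is handed in; nothing more can be done
None
```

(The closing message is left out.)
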